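# Unstack one plate and clamp it for gauging

### The arm

A 6-joint arm with a two-finger parallel gripper is mounted at the origin on the work surface. World frame = base frame: x ahead of the robot, y to its left, z up, the work surface at z = 0. Lengths are in mm, angles in rad, forces in N, time in s.
With the tool pointing down it reaches from about 275 to 750 mm from the base axis. Payload 10.2 kg.
Tool frame: the origin (TCP) lies midway between the tips of the shut fingers; the grasp point (between the pads) lies 19 mm behind it; z points along the fingers, y is the line along which they close (so a half turn about z gives the same grasp; the last joint's range is limited). The gripper opens to 88 mm and grips with 3 to 60 N. Pads are 18 mm wide; open, the fingers measure 123 mm over their backs; the gripper's body (75 mm by 187 mm) begins 45 mm behind the grasp point.
Start: joints at [0.893, 0.313, 1.498, -0, 1.331, -0.223], TCP at [230.636, 471.633, 238.72] pointing down, gripper open.
Joint ranges: [-2.94, 2.94], [-0.97, 2.17], [0.19, 2.56], [-1.23, 4.37], [0.02, 3.11], [-2.88, 2.88]. Speed limits (rad/s): [2.39, 2.39, 3.01, 3.14, 3.14, 3.14].

### API

Orientations are given as a rotation vector (axis times angle).
In Python, from workcell import arm, optics, ticket gives the robot as it stands. The module is installed in compiled form; this text tells all that it offers.
- The arm moves only by the tool play_rows, never from a script. Its argument "plan" is one flat list of numbers, 5 for each row, row after row: the shift along the tool's x, y, z in cm, then the turn about the tool's z in degrees, then the closure, from 0 (fully open) to 1 (shut). A call has exactly 8 rows; each row shifts and turns the commanded pose from where the row before left it, along the tool's axes as they then stand; what a row does not reach is not made up. A row lasts 1/10 s, in which the tool goes at most 50 mm and 8.59 degrees, less where a joint would pass 70% of its speed; a pose out of reach is approached as far as the arm can. A call with a gripper value outside its range is refused whole. The fingers move at their own pace and stop on an object; "squeeze" is the grip in N (left out, the last holds). Time passes only in rows, so rows that do not move let the fingers close, or fill a call up. It gives the time, the measured TCP pose, the force, the opening and the grip force at its end, in the units of the state.
- arm.state(): the state, without advancing time (a new reading comes with each control period).
- optics.get_image(name): name is "scene" or "side" or "wrist"; returns a dict with "pixels" (400x640x3 uint8, blue, green, red), "fx", "fy", "cx", "cy" (pixels), "R" (3x3) and "t" (3): a world point X has camera coordinates R X + t; the wrist camera has in their place "tool_from_camera" (4x4, takes a point from camera to tool coordinates, whose origin is the TCP and whose axes are the flange's). Camera axes: x right, y down, z forward; pixel columns grow to the right and rows downward; lengths in mm; the calibration is good to about 2 mm. A picture is of the moment at which its call begins: read the wrist's pose just before it. There is no depth.
- ticket.sign_off(): hands the job in; it is judged then, once.
The state is a dict: "clock": time; "joint_positions": joint angles; "qd": joint speeds; "effort": joint torques, N m; "tcp_pos": TCP position; "tool_rot": TCP orientation; "force": force on the tool from outside, world axes, zero at the start; "wrist_torque": the same for the moment, N m; "grip_width": opening from 0.0 (shut) to 1.0 (fully open); "grasp_force": force on a finger pad.
Only numpy, scipy, OpenCV 4.12 (cv2) and the standard library are available. Lean on these libraries where they do the work, as an engineer would, in place of code of your own. Each camera call takes 0.05 s, during which the arm holds its last target. There are 200 camera calls.

### The job

Lift the top yellow spacer off the stack and lay it flat in the blue tote. Then take the single steel plate now on top, set it down gently (do not drop it) lengthwise on the dark bed of the green fixture, centred across the bed, and push the red-handled jaw up until the plate is closed snugly and squarely between the jaw and the fence. Leave the rest of the stack and the other things on the bench where they are.

Things in the scene. Friction and masses are not known exactly. Their poses are not given: they have to be found in the camera images.
- spacer_top: the top sheet of the stack: a plain yellow rigid plastic spacer, 110 x 50 x 10 mm (its x, y, z), edges barely rounded; origin at the centre of its underside; about 55 g, loose
- plate_top: the second sheet from the top: a steel plate with three dark punched holes along its length (look only), 110 x 50 x 10 mm (its x, y, z), edges barely rounded; origin at the centre of its underside; about 0.4 kg, loose
- spacer_low: the third sheet: another yellow spacer, 110 x 50 x 10 mm (its x, y, z), edges barely rounded; origin at the centre of its underside; stays on the stack
- plate_low: the lowest sheet: another steel plate, 110 x 50 x 10 mm (its x, y, z), edges barely rounded; origin at the centre of its underside; stays on the stack
- pallet: wooden block under the stack, 120 x 42 x 15 mm, fixed to the bench, narrower than the sheets; origin at the centre of its underside. Each sheet lies on it with its length roughly along the block's x, a few mm off centre and slightly turned
- tote: open blue plastic tote, outside 220 x 160 x 60 mm (x, y, z), walls and floor 5 mm thick, fixed; origin at the centre of its underside
- fixture: gauge fixture, fixed: green base 250 x 90 x 12 mm (x, y, z), origin at the centre of its underside. Along its middle runs a dark steel bed 42 mm wide, top 26 mm above the bench. An aluminium fence (60 mm wide, 16 mm thick, top 44 mm above the bench) stands across the bed at the +x end; the jaw slides along x at the other end
- fence (a point): point in the middle of the fence's clamping face, at the height of the bed's top, 95 mm along +x from the fixture's origin; axes as the fixture's. The free bed lies on its -x side. A clamped plate has its length along this x and its centre 55 mm on the -x side
- jaw (a joint): travel of the sliding jaw towards the fence in m: the clear gap between jaw and fence is 0.170 minus this value, so it reads 0.060 when it clamps the 110 mm plate. It stays where it is left and needs about 3 N to slide
- jaw_handle (a point): middle of the jaw's red upright grip, 30 mm long along the fixture's x, 14 mm wide along y, from 46 to 82 mm above the bench; this point is 66 mm above the bench. The jaw's aluminium block under it is 36 x 60 mm, top 46 mm above the bench; its clamping face lies 18 mm on the +x side of this point
- caliper: dial caliper lying on the bench, about 200 x 60 x 18 mm, bystander; origin at the middle of its beam's underside
- tape_roll: white roll of tape lying flat, 70 mm diameter, 25 mm high, bystander; origin at the centre of its underside
- oil_jar: amber glass jar with a black cap, 60 mm diameter, 90 mm high, bystander; origin at the centre of its underside
Not all that is in view belongs to the job. What is shaped like the plate_top but orange or turquoise is not meant.

How it is judged (in metres and radians):
On the way, in this order (a step that is already met when the one before it is completed fails the run):
1. the top spacer lies flat on the tote's floor while the steel plate is still on the stack (x of spacer_top in the frame of tote between -0.1 and 0.1 m and y of spacer_top in the frame of tote between -0.07 and 0.07 m and z of spacer_top in the frame of tote below 0.02 m and (angle between spacer_top's own z axis and vertical below 0.15 rad or angle between spacer_top's own z axis and vertical above 2.99 rad) and distance of plate_top from where it was at the start of the episode below 0.03 m), for 0.2 s.
2. the steel plate lies flat on the bed between jaw and fence, centred across it, with the jaw not yet closed (x of plate_top in the frame of fence between -0.105 and -0.053 m and y of plate_top in the frame of fence between -0.008 and 0.008 m and z of plate_top in the frame of fence between -0.003 and 0.003 m and value of joint jaw below 0.057 m), for 0.2 s.
At the end, for the whole second after the job is handed in: Top spacer flat on the tote floor; plate flat on the bed (3 mm), centred across it within 8 mm, square within 0.05 rad, its end within 2.5 mm of the fence, jaw closed on it (joint above 0.0575); both at rest; lower two sheets within 15 mm of their start (x of spacer_top in the frame of tote between -0.1 and 0.1 m and y of spacer_top in the frame of tote between -0.07 and 0.07 m and z of spacer_top in the frame of tote below 0.02 m and (angle between spacer_top's own z axis and vertical below 0.15 rad or angle between spacer_top's own z axis and vertical above 2.99 rad) and x of plate_top in the frame of fence between -0.0575 and -0.053 m and y of plate_top in the frame of fence between -0.008 and 0.008 m and z of plate_top in the frame of fence between -0.003 and 0.003 m and angle between the x axis of plate_top and the x axis of fixture, either way round below 0.05 rad and value of joint jaw above 0.0575 m and linear speed of each of plate_top, spacer_top below 0.02 m/s and distance of each of plate_low, spacer_low from where it was at the start of the episode below 0.015 m); the robot touches nothing.
It fails at once if the lower spacer or lower plate is moved more than 15 mm (not (distance of each of plate_low, spacer_low from where it was at the start of the episode below 0.015 m)).
It fails at once if the steel plate is dropped on the fixture (moving faster than 0.6 m/s within 30 mm above the bed) (horizontal distance between plate_top and fixture below 0.13 m and height (world z) of plate_top below 0.056 m and linear speed of plate_top above 0.6 m/s).
It fails at once if the caliper, tape roll or oil jar is moved more than 30 mm (distance of any of caliper, tape_roll, oil_jar from where it was at the start of the episode above 0.03 m).
It also fails if it takes over 61 s, if anything falls off the work surface, if the arm or the gripper's body presses on something with over 40 N, if the wrist force passes 120 N, or if a joint passes its speed limit or range.

## Working session

There is one attempt and no reset: what is moved stays moved. The work goes in short steps, Python scripts to look and compute and a tool call to move; the robot and the scene stay as the last step left them, time stands still between calls to the robot, and variables do not carry over. Pictures are saved under pics/ and viewed, at most 10 in all, crops included, and the job is handed in when it is done.

Besides the shell and the picture viewer there is one more tool, called after ">>>" by a JSON object that holds its "fn" and its "kwargs". play_rows: Moves the arm, as the interface text tells. Its arguments: {"type":"object","properties":{"plan":{"type":"array"},"squeeze":{"type":"number"}},"required":["plan"]}

```bash
mkdir -p pics
cat > h.py <<'E'
import numpy as np, cv2
from scipy.spatial.transform import Rotation as Ro
from workcell import arm, optics, ticket
def pose():
    s=arm.state(); return s,Ro.from_rotvec(s['tool_rot']).as_matrix(),np.array(s['tcp_pos'],float)
def grab(name,save=None):
    s,R,p=pose(); d=optics.get_image(name)
    K=np.array([[d['fx'],0,d['cx']],[0,d['fy'],d['cy']],[0,0,1.]])
    if name=='wrist':
        T=np.array(d['tool_from_camera']); A=R@T[:3,:3]; c=R@T[:3,3]+p
    else:
        A=np.array(d['R']).T; c=-A@np.array(d['t'])
    im=np.array(d['pixels'])
    if save: cv2.imwrite('pics/'+save,im)
    return im,K,A,c
def cast(v,uv,z):
    im,K,A,c=v; uv=np.atleast_2d(np.array(uv,float))
    r=(A@np.linalg.inv(K)@np.c_[uv,np.ones(len(uv))].T).T
    return c+r*((z-c[2])/r[:,2])[:,None]
def proj(v,X):
    im,K,A,c=v; q=(K@A.T@(np.atleast_2d(X)-c).T).T
    return q[:,:2]/q[:,2:]
E
python3 - <<'E'
from h import *
s,R,p=pose(); print(s); print(R.round(3))
for n in ['scene','side','wrist']:
    v=grab(n,n+'0.png'); print(n,v[3].round(),v[1][0,0],v[2].round(2).tolist())
E
```

```text
{'clock': 0.0, 'joint_positions': array([ 8.92588084e-01,  3.13464609e-01,  1.49840557e+00, -2.12636497e-05,
        1.33100376e+00, -2.23400629e-01]), 'qd': array([-0.00254223,  0.00028691,  0.00115801, -0.00172187,  0.00049076,
        0.0003678 ]), 'effort': array([ 2.80318645e-04, -4.02206647e+01, -2.52265906e+01,  6.94534415e-02,
        3.52448516e-02, -8.58799103e-05]), 'tcp_pos': array([230.49017137, 471.43402985, 238.16545651]), 'tool_rot': array([-7.08139177e-01, -3.06018782e+00,  1.82539583e-03]), 'force': array([ 0.05593658,  0.78715262, -0.12160213]), 'wrist_torque': array([0.06124226, 0.03116604, 0.04083388]), 'grasp_force': 0.0, 'grip_width': 1.0023033196894897}
[[-0.898  0.439 -0.001]
 [ 0.439  0.898 -0.001]
 [ 0.    -0.001 -1.   ]]
scene [ 967. -554.  650.] 412.9160022149048 [[0.82, 0.35, -0.46], [0.58, -0.49, 0.65], [-0.0, -0.8, -0.6]]
side [ 374. -723.  848.] 498.15640390948715 [[0.97, -0.17, 0.15], [-0.22, -0.67, 0.7], [-0.02, -0.72, -0.69]]
wrist [163. 504. 383.] 278.71303021194404 [[0.44, 0.86, 0.26], [0.9, -0.42, -0.13], [-0.0, 0.29, -0.96]]
```

View pics/scene0.png

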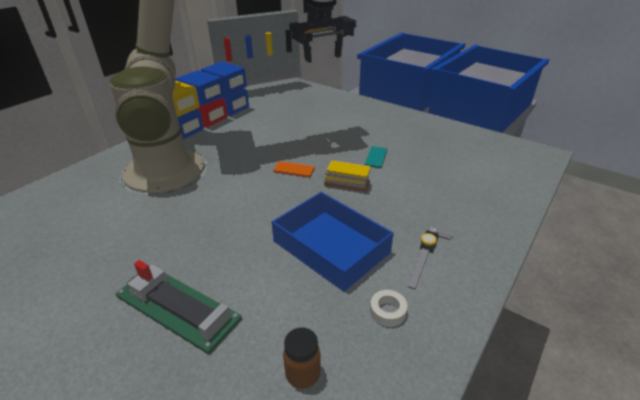

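View pics/side0.png

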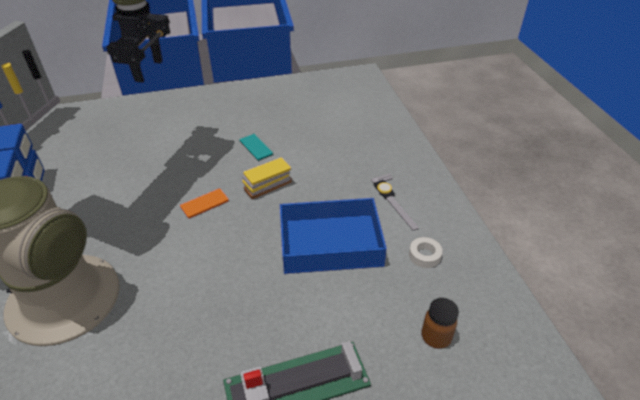

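The scene view shows the stack at (348,172), with its yellow top at (349,169). The orange decoy is at (294,169), the turquoise decoy at (376,156), the tote at (332,240), the fixture at (180,305) with its red handle at (144,270), and the jar at (301,358). The tape is at (389,308) and the caliper at (428,245). In the side view the stack is at (267,176), the tote at (332,237) and the fixture at (300,375).
Could be mistaken for the target: orange (204,203), turquoise (256,147), and yellow spots on the back wall and boxes. By its description, the target is the yellow-topped stack.

```bash
cat >> h.py <<'E'
def mask(im,lo,hi,roi=None):
    m=cv2.inRange(cv2.cvtColor(im,cv2.COLOR_BGR2HSV),np.array(lo),np.array(hi))
    if roi:
        k=np.zeros_like(m); x0,y0,x1,y1=roi; k[y0:y1,x0:x1]=1; m*=k
    return m
def big(m):
    c,_=cv2.findContours(m,cv2.RETR_EXTERNAL,cv2.CHAIN_APPROX_NONE); return max(c,key=cv2.contourArea)
def rect(v,c,z):
    P=cast(v,c.reshape(-1,2),z)[:,:2].astype(np.float32); return cv2.minAreaRect(P)
E
python3 - <<'E'
from h import *
V={n:grab(n) for n in ('scene','side')}
Y=dict(scene=(320,150,380,195),side=(235,150,300,205)); T=dict(scene=(260,185,400,300),side=(265,190,395,280)); G=dict(scene=(110,250,245,360),side=(215,330,380,400))
Hd=dict(scene=(125,255,160,290),side=(235,360,270,399))
for n,v in V.items():
    im=v[0]
    print(n,'yellow',rect(v,big(mask(im,(22,150,110),(35,255,255),Y[n])),55))
    c=big(mask(im,(100,120,40),(125,255,255),T[n])); print(' tote',rect(v,c,60))
    c=big(mask(im,(50,60,20),(90,255,255),G[n])); print(' fix',rect(v,c,12))
    c=big(mask(im,(0,150,90),(8,255,255),Hd[n])); print(' handle',rect(v,c,66), c.reshape(-1,2).mean(0))
sc=V['scene'][0]; a=cv2.resize(sc[140:200,260:400],None,fx=4,fy=4,interpolation=2); b=cv2.resize(sc[250:350,110:250],None,fx=4,fy=4,interpolation=2)[:, :560]
cv2.imwrite('pics/crop1.png',np.vstack([a[:200],b[:400]]))
E
```

```text
scene yellow ((476.8079833984375, 240.3333740234375), (108.32477569580078, 56.00191879272461), 19.211910247802734)
 tote ((591.5767211914062, -6.8721771240234375), (196.32325744628906, 250.33253479003906), 81.42142486572266)
 fix ((436.4718017578125, -302.1627502441406), (252.0948028564453, 90.37036895751953), 4.466597557067871)
 handle ((358.7854919433594, -305.748779296875), (18.599023818969727, 59.08062744140625), 69.5718002319336) [142.27272727 269.34090909]
side yellow ((476.7396240234375, 239.70794677734375), (107.333984375, 53.1797981262207), 17.942243576049805)
 tote ((576.8338012695312, -8.463768005371094), (203.86683654785156, 217.53424072265625), 81.62702941894531)
 fix ((487.88055419921875, -326.3622131347656), (174.76197814941406, 74.47054290771484), 21.806987762451172)
 handle ((362.05096435546875, -306.4376525878906), (26.91910743713379, 26.200607299804688), 4.086853981018066) [252.74545455 378.58181818]
```

View pics/crop1.png

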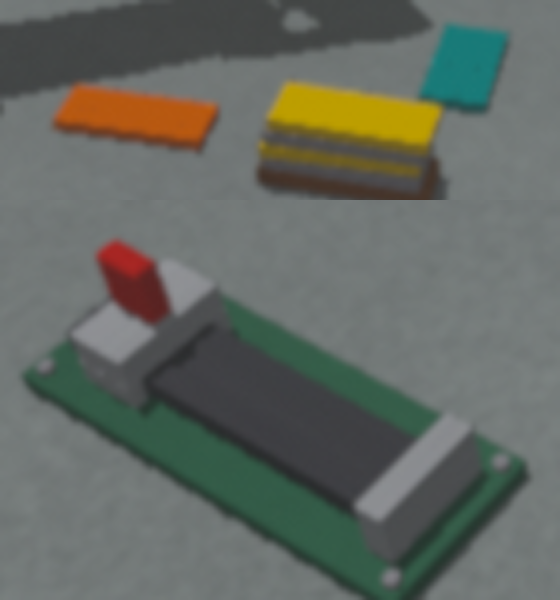

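The close crop confirms the stack: yellow, steel, yellow, steel on the wooden block. Orange and turquoise are separate flat decoys. The fixture's fence is at its +x end and the jaw with the red handle is at the other end. The yellow rectangle measures 108 x 54 and the fixture 252 x 90, which match the given sizes. I'll turn first, then move over the stack.

>>> {"fn": "play_rows", "kwargs": {"plan": [0, 0, 0, -7.4, 0, 0, 0, 0, -7.4, 0, 0, 0, 0, -7.4, 0, 0, 0, 0, -7.4, 0, 0, 0, 0, -7.4, 0, 0, 0, 0, -7.5, 0, -2, -3.7, 0.5, 0, 0, -2, -3.7, 0.5, 0, 0], "squeeze": 20}}

```text
clock: 1.05
tcp_pos: [292.2, 413.6, 228.5]
tool_rot: [-0.507, 3.1, 0.0]
force: [-0.2, -0.4, -0.0]
grip_width: 1.002
grasp_force: 0.0
```

>>> {"fn": "play_rows", "kwargs": {"plan": [-2, -3.7, 0.5, 0, 0, -2, -3.7, 0.5, 0, 0, -2, -3.7, 0.5, 0, 0, -2, -3.7, 0.5, 0, 0, -2, -3.7, 0.4, 0, 0, -2, -3.8, 0.4, 0, 0, 0, 0, 0, 0, 0, 0, 0, 0, 0, 0]}}

```text
clock: 1.85
tcp_pos: [476.4, 240.1, 200.4]
tool_rot: [0.501, -3.101, -0.0]
force: [0.4, -0.1, -0.9]
grip_width: 1.001
grasp_force: 0.0
```

```bash
cat >> h.py <<'E'
def go(x,y,z,yaw=None):
    "yaw = wanted world angle (deg) of sheet length; prints tool-frame shift cm (after turn) and turn deg"
    s,R,p=pose(); a=np.degrees(np.arctan2(R[1,0],R[0,0])); t=0
    if yaw is not None: t=-((yaw-a+90)%180-90)
    b=np.radians(a-t); d=np.array([x,y,z])-p
    print('tcp',p.round(1),'xang',round(a,1),'turn',round(t,2),'shift cm',np.round([(d[0]*np.cos(b)+d[1]*np.sin(b))/10,(d[0]*np.sin(b)-d[1]*np.cos(b))/10,-d[2]/10],2),'t',round(s['clock'],2),'F',np.round(s['force'],1),'w',round(s['grip_width'],3))
E
python3 - <<'E'
from h import *
go(477,240,150,18.5)
v=grab('wrist','w1.png')
m=mask(v[0],(20,130,90),(36,255,255)); c=big(m); print(cv2.boundingRect(c)); print(rect(v,c,55)); print(proj(v,[[477,240,55]]))
E
```

```text
tcp [476.4 240.1 200.4] xang -161.6 turn -0.14 shift cm [-0.05 -0.03  5.04] t 1.85 F [ 0.4 -0.1 -0.9] w 1.001
(299, 130, 50, 107)
((471.1077575683594, 243.1427001953125), (116.69332122802734, 50.16215896606445), 19.537569046020508)
[[319.86635757 190.34711681]]
```

View pics/w1.png

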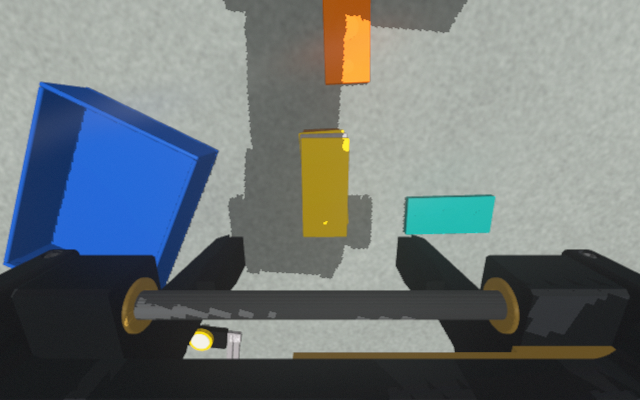

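The wrist view shows the yellow top sheet from about (300,137) to (348,237), with the lower spacer peeping out at row 132. It is 4 mm off the tool laterally. I'm descending.

>>> {"fn": "play_rows", "kwargs": {"plan": [0, 0.4, 3, -1, 0, 0, 0, 3, 0, 0, 0, 0, 3, 0, 0, 0, 0, 3, 0, 0, 0, 0, 2, 0, 0, 0, 0, 0.8, 0, 0, 0, 0, 0.5, 0, 0, 0, 0, 0, 0, 0], "squeeze": 20}}

```text
clock: 2.7
tcp_pos: [475.0, 244.8, 48.1]
tool_rot: [-0.532, 3.096, 0.0]
force: [-0.1, -0.6, 0.1]
grip_width: 1.0
grasp_force: 0.0
```

Run:
```python
from h import *
go(477,240,47,19.5)
v=grab('wrist','w2.png')
m=mask(v[0],(20,130,90),(36,255,255)); c=big(m); print(cv2.boundingRect(c)); print(rect(v,c,55))
```

```text
tcp [475.  244.8  48.1] xang -160.5 turn -0.01 shift cm [-0.02 -0.52  0.11] t 2.7 F [-0.1 -0.6  0.1] w 1.0
(273, 156, 99, 135)
((458.1842956542969, 239.24951171875), (76.64676666259766, 49.13041687011719), 18.44753646850586)
```

View pics/w2.png

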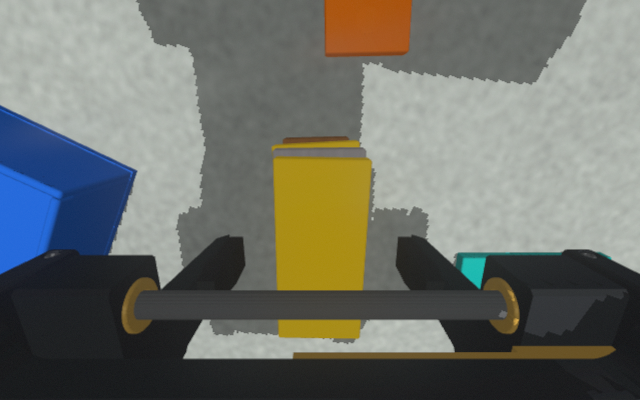

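The fingers straddle only the top sheet, which spans (273–371, 156–337). Closing.

>>> {"fn": "play_rows", "kwargs": {"plan": [0, 0, 0.1, 0, 0.3, 0, 0, 0, 0, 0.5, 0, 0, 0, 0, 0.5, 0, 0, 0, 0, 0.5, 0, 0, 0, 0, 0.5, 0, 0, 0, 0, 0.5, 0, 0, 0, 0, 0.5, 0, 0, 0, 0, 0.5]}}

```text
clock: 3.55
tcp_pos: [475.2, 244.3, 46.8]
tool_rot: [-0.531, 3.096, 0.0]
force: [0.8, -0.5, 1.5]
grip_width: 0.565
grasp_force: 20.0
```

>>> {"fn": "play_rows", "kwargs": {"plan": [0, 0, -0.5, 0, 0.6, 0, 0, -1, 0, 0.6, 0, 0, -2, 0, 0.6, 0, 0, -2, 0, 0.6, 0, 0, -2, 0, 0.6, 0, 0, -2, 0, 0.6, 0, 0, -1, 0, 0.6, 0, 0, 0, 0, 0.6]}}

```text
clock: 4.35
tcp_pos: [475.6, 244.5, 153.1]
tool_rot: [-0.53, 3.094, 0.0]
force: [0.4, -0.2, -0.8]
grip_width: 0.564
grasp_force: 20.0
```

Run:
```python
from h import *
go(580,14,150,-8.5); print(arm.state()['grasp_force'])
v=grab('scene','s2.png'); w=grab('side')
# steel plate region & tote rim inner check
for n,u,T in (('scene',v,(260,185,400,300)),('side',w,(265,190,395,280))):
    c=big(mask(u[0],(100,120,40),(125,255,255),T)); h=cv2.approxPolyDP(cv2.convexHull(c),4,True).reshape(-1,2)
    print(n,h.tolist()); print(cast(u,h,60)[:,:2].round().tolist()); print(cast(u,h,0)[:,:2].round().tolist())
cv2.imwrite('pics/s2c.png',cv2.resize(v[0][60:300,230:460],None,fx=2.4,fy=2.4,interpolation=2))
```

```text
tcp [475.6 244.5 153.1] xang -160.6 turn 27.95 shift cm [-13.73 -21.25   0.31] t 4.35 F [ 0.4 -0.2 -0.8] w 0.564
19.967520833015442
scene [[319, 192], [392, 232], [390, 251], [344, 290], [274, 240], [272, 221]]
[[480.0, 103.0], [696.0, 75.0], [720.0, 21.0], [700.0, -120.0], [505.0, -91.0], [460.0, -47.0]]
[[431.0, 170.0], [668.0, 139.0], [695.0, 79.0], [673.0, -75.0], [458.0, -44.0], [409.0, 5.0]]
side [[373, 199], [385, 245], [383, 265], [284, 272], [280, 204]]
[[698.0, 72.0], [678.0, -70.0], [656.0, -121.0], [456.0, -91.0], [485.0, 107.0]]
[[723.0, 133.0], [701.0, -20.0], [677.0, -75.0], [463.0, -43.0], [494.0, 171.0]]
```

View pics/s2c.png

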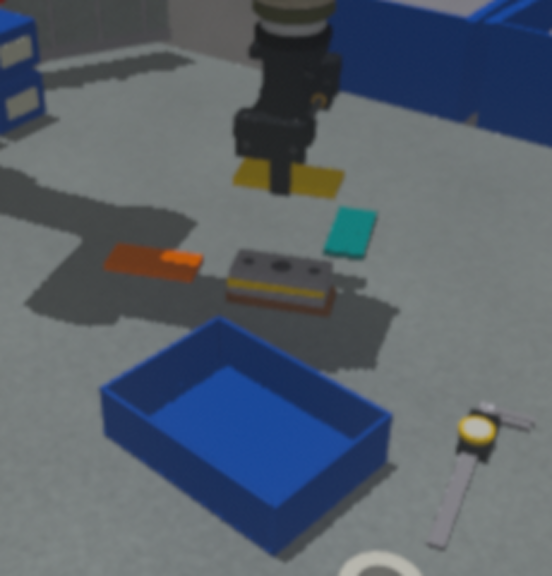

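The spacer is held and the holed steel plate is still on the stack. The tote rim corners average to (579,15) with yaw -8.4°. Moving there.

>>> {"fn": "play_rows", "kwargs": {"plan": [0, 0, 0, 7, 0.6, 0, 0, 0, 7, 0.6, 0, 0, 0, 7, 0.6, 0, 0, 0, 7, 0.6, -2.3, -3.6, 0, 0, 0.6, -2.3, -3.6, 0, 0, 0.6, -2.3, -3.6, 0, 0, 0.6, -2.3, -3.6, 0, 0, 0.6]}}

```text
clock: 5.25
tcp_pos: [544.6, 86.6, 150.6]
tool_rot: [-0.234, -3.131, 0.0]
force: [0.7, 0.1, -0.9]
grip_width: 0.566
grasp_force: 20.0
```

>>> {"fn": "play_rows", "kwargs": {"plan": [-2.3, -3.5, 0, 0, 0.6, -2.2, -3.3, 0, 0, 0.6, 0, 0, 3, 0, 0.6, 0, 0, 3, 0, 0.6, 0, 0, 3, 0, 0.6, 0, 0, 2.5, 0, 0.6, 0, 0, 1.5, 0, 0.6, 0, 0, 0, 0, 0.6]}}

```text
clock: 6.05
tcp_pos: [577.7, 14.5, 19.4]
tool_rot: [-0.234, -3.128, -0.001]
force: [-0.7, -0.2, -0.1]
grip_width: 0.567
grasp_force: 20.0
```

Run:
```python
from h import *
go(580,15,8.5,-8.5); print(arm.state()['grasp_force'])
```

```text
tcp [577.7  14.5  19.4] xang 171.4 turn -0.06 shift cm [-0.22  0.08  1.09] t 6.05 F [-0.7 -0.2 -0.1] w 0.567
19.96755748987198
```

>>> {"fn": "play_rows", "kwargs": {"plan": [0, 0, 0.5, 0, 0.6, 0, 0, 0.4, 0, 0.6, 0, 0, 0.2, 0, 0.6, 0, 0, 0, 0, 0.6, 0, 0, 0, 0, 0.27, 0, 0, 0, 0, 0.27, 0, 0, 0, 0, 0.27, 0, 0, 0, 0, 0.27]}}

```text
clock: 6.85
tcp_pos: [579.1, 14.3, 10.9]
tool_rot: [0.234, 3.133, -0.0]
force: [0.7, 0.9, 0.4]
grip_width: 0.732
grasp_force: 0.0
```

>>> {"fn": "play_rows", "kwargs": {"plan": [0, 0, -1, 0, 0.27, 0, 0, -3, 0, 0.27, 0, 0, -4, 0, 0.27, 0, 0, -4, 0, 0, 0, 0, -4, 0, 0, 2.3, 3.6, -1, 0, 0, 2.3, 3.6, 0, 0, 0, 2.3, 3.6, 0, 0, 0]}}

```text
clock: 7.65
tcp_pos: [526.2, 132.5, 182.0]
tool_rot: [0.235, 3.131, 0.0]
force: [-0.1, -0.4, 0.2]
grip_width: 0.996
grasp_force: 0.0
```

>>> {"fn": "play_rows", "kwargs": {"plan": [2.3, 3.6, 0, 0, 0, 2.3, 3.5, 0, 0, 0, 2.2, 3.3, 0, 0, 0, 0, 0, 0, -7, 0, 0, 0, 0, -7, 0, 0, 0, 0, -7, 0, 0, 0, 0, -7, 0, 0, 0, 0, 0, 0]}}

```text
clock: 8.45
tcp_pos: [475.1, 244.3, 181.4]
tool_rot: [-0.532, 3.095, 0.0]
force: [0.3, 0.3, 0.4]
grip_width: 0.999
grasp_force: 0.0
```

Run:
```python
from h import *
go(475,244,100,19.5); 
v=grab('wrist','w3.png'); w=grab('scene'); sd=grab('side')
for n,u in (('scene',w),('side',sd)):
    m=mask(u[0],(20,130,80),(36,255,255),dict(scene=(275,200,390,285),side=(280,205,385,268))[n]); c=big(m); print(n,rect(u,c,15))
```

```text
tcp [475.1 244.3 181.4] xang -160.5 turn 0.0 shift cm [ 0.02 -0.03  8.14] t 8.45 F [0.3 0.3 0.4] w 0.999
scene ((581.2576904296875, 10.530502319335938), (51.522483825683594, 110.97605895996094), 80.83094024658203)
side ((581.0062866210938, 10.298049926757812), (52.54743576049805, 106.61813354492188), 80.56732177734375)
```

View pics/w3.png

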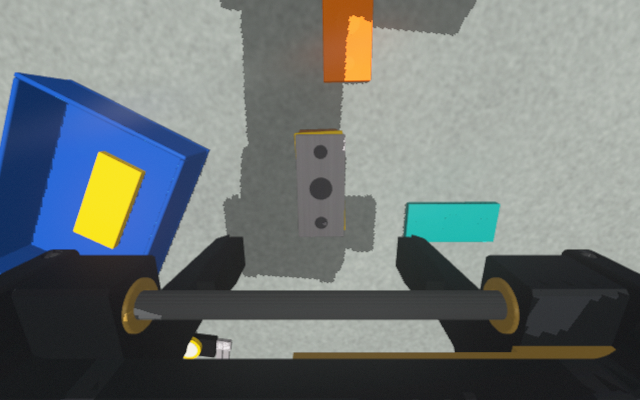

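The spacer lies flat in the tote at (108,200). The steel plate's holes are at (320,152), (320,188) and (321,223).

Run:
```python
from h import *
v=grab('wrist')
m=cv2.inRange(cv2.cvtColor(v[0],cv2.COLOR_BGR2GRAY),0,75); k=np.zeros_like(m); k[138:234,303:340]=1; m*=k
P=[]
for c in cv2.findContours(m,cv2.RETR_EXTERNAL,cv2.CHAIN_APPROX_NONE)[0]:
    if cv2.contourArea(c)>40:
        (x,y),r=cv2.minEnclosingCircle(c); q=cast(v,[x,y],45)[0]; P.append(q); print(x,y,r,q.round(1))
P=np.array(P); d=P[0]-P[-1]; print('yaw',np.degrees(np.arctan2(d[1],d[0])),np.linalg.norm(d))
i=len(P)//2; go(P[i][0],P[i][1],37,(np.degrees(np.arctan2(d[1],d[0]))))
```

```text
320.68182373046875 222.5 5.876578330993652 [507.1 256.   45. ]
320.3135681152344 188.3474578857422 10.941329002380371 [471.4 243.1  45. ]
319.8157958984375 151.55262756347656 6.555323123931885 [435.8 230.2  45. ]
yaw 19.94394960336957 75.8613110086813
tcp [475.1 244.3 181. ] xang -160.7 turn -0.64 shift cm [ 0.39  0.02 14.4 ] t 8.65 F [-0.1  0.1 -0.3] w 1.001
```

>>> {"fn": "play_rows", "kwargs": {"plan": [0.4, 0, 3, -0.6, 0, 0, 0, 3, 0, 0, 0, 0, 3, 0, 0, 0, 0, 3, 0, 0, 0, 0, 1.5, 0, 0, 0, 0, 0.6, 0, 0, 0, 0, 0.3, 0, 0, 0, 0, 0, 0, 0], "squeeze": 40}}

```text
clock: 9.45
tcp_pos: [471.7, 243.0, 37.2]
tool_rot: [-0.546, 3.093, 0.0]
force: [0.2, -0.4, 0.5]
grip_width: 0.997
grasp_force: 0.0
```

>>> {"fn": "play_rows", "kwargs": {"plan": [0, 0, 0, 0, 0.3, 0, 0, 0, 0, 0.5, 0, 0, 0, 0, 0.5, 0, 0, 0, 0, 0.5, 0, 0, 0, 0, 0.5, 0, 0, 0, 0, 0.6, 0, 0, 0, 0, 0.6, 0, 0, 0, 0, 0.6]}}

```text
clock: 10.25
tcp_pos: [471.4, 243.0, 36.8]
tool_rot: [-0.547, 3.094, 0.0]
force: [-1.3, 0.5, 1.3]
grip_width: 0.565
grasp_force: 40.0
```

>>> {"fn": "play_rows", "kwargs": {"plan": [0, 0, -0.3, 0, 0.6, 0, 0, -0.7, 0, 0.6, 0, 0, -1.5, 0, 0.6, 0, 0, -2, 0, 0.6, 0, 0, -3, 0, 0.6, 0, 0, -3, 0, 0.6, 0, 0, -2.5, 0, 0.6, 0, 0, 0, 0, 0.6]}}

```text
clock: 11.05
tcp_pos: [472.5, 243.3, 169.8]
tool_rot: [-0.546, 3.088, 0.001]
force: [0.6, 0.3, -4.4]
grip_width: 0.558
grasp_force: 40.0
```

Run:
```python
from h import *
go(475,-299,167,4.5); s=arm.state(); print(s['grasp_force'],s['joint_positions'].round(2))
v=grab('scene','s3.png'); w=grab('wrist')
a=cv2.resize(v[0][100:220,240:430],None,fx=3,fy=3,interpolation=2); b=w[0][:240,200:440]
b=cv2.resize(b,(230,360)) if False else cv2.resize(b,None,fx=1,fy=1)
o=np.zeros((360,570+240,3),np.uint8); o[:,:570]=a; o[:240,570:]=b; cv2.imwrite('pics/s3c.png',o[:,:800])
```

```text
tcp [472.5 243.3 169.8] xang -160.0 turn 15.54 shift cm [  4.01 -54.08   0.28] t 11.05 F [ 0.6  0.3 -4.4] w 0.558
39.999200105667114 [ 0.25  0.39  1.58 -0.    1.17 -1.67]
```

View pics/s3c.png

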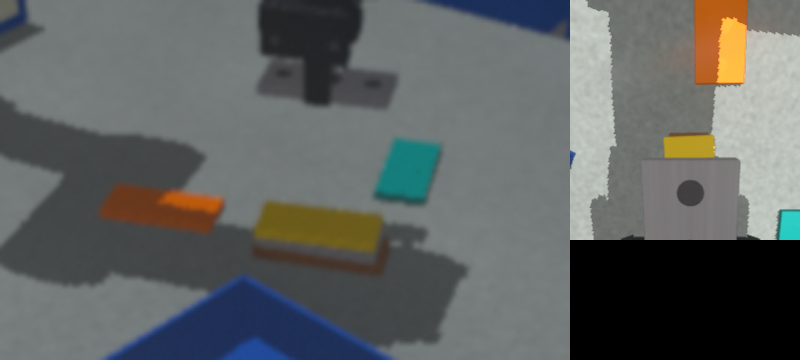

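The plate is held level and the rest of the stack is undisturbed. Moving toward the fixture.

>>> {"fn": "play_rows", "kwargs": {"plan": [0, 0, -1, 7.8, 0.6, 0, 0, -1, 7.7, 0.6, 0.3, -2.5, 0, 0, 0.6, 0.3, -4.5, 0, 0, 0.6, 0.3, -4.5, 0, 0, 0.6, 0.3, -4.5, 0, 0, 0.6, 0.3, -4.5, 0, 0, 0.6, 0.3, -4.5, 0, 0, 0.6]}}

```text
clock: 11.95
tcp_pos: [472.1, -9.3, 185.0]
tool_rot: [0.124, -3.136, -0.001]
force: [0.4, 0.3, -2.9]
grip_width: 0.56
grasp_force: 40.0
```

>>> {"fn": "play_rows", "kwargs": {"plan": [0.4, -4.5, 0, 0, 0.6, 0.3, -4.5, 0, 0, 0.6, 0.3, -4.5, 0, 0, 0.6, 0.3, -4.5, 0, 0, 0.6, 0.3, -4.5, 0, 0, 0.6, 0.3, -4.5, 0, 0, 0.6, 0.3, -2, 0, 0, 0.6, 0, 0, 0, 0, 0.6]}}

```text
clock: 12.75
tcp_pos: [473.3, -300.3, 184.6]
tool_rot: [0.12, -3.137, -0.003]
force: [-0.0, 1.2, -2.9]
grip_width: 0.561
grasp_force: 40.0
```

Run:
```python
from h import *
go(475,-299,167,4.5); s=arm.state(); print(s['grasp_force'],s['joint_positions'].round(2))
w=grab('wrist','w4.png')
f=lambda x,y,z:[436.5+x*np.cos(.078)-y*np.sin(.078),-302+x*np.sin(.078)+y*np.cos(.078),z]
print(proj(w,[f(-125,-45,12),f(-125,45,12),f(125,45,12),f(125,-45,12),f(-93,0,82),f(95,0,44)]).round())
```

```text
tcp [ 473.3 -300.3  184.6] xang -175.6 turn -0.13 shift cm [-0.18  0.11  1.76] t 12.75 F [-0.   1.2 -2.9] w 0.561
39.998987317085266 [-0.77  0.44  1.47 -0.    1.24 -2.42]
[[276.  27.]
 [366.  27.]
 [357. 253.]
 [285. 253.]
 [321.  45.]
 [321. 242.]]
```

View pics/w4.png

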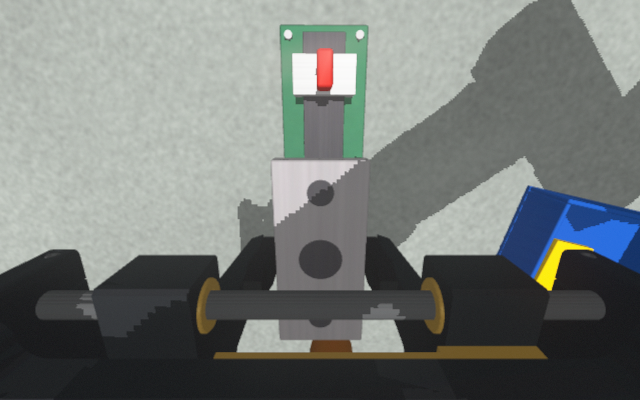

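The wrist view shows the fixture's near end with corners at (281,25) and (369,25). The jaw block spans (293–356, 54–96) and the handle is at (325,68). The plate covers the fence. I'll refine the fixture pose from its edges.

Run:
```python
from h import *
w=grab('wrist'); im=w[0]
g=mask(im,(50,60,20),(90,255,255),(260,10,390,156))
L=[];Rr=[]
for r in range(32,152,4):
    x=np.where(g[r])[0]; L.append((x.min()-.5,r)); Rr.append((x.max()+.5,r))
T=[(c,np.where(g[:,c])[0].min()-.5) for c in range(288,362,3) if g[:,c].any()]
top=[t for t in T if t[1]<35]
PL=cast(w,L,12)[:,:2];PR=cast(w,Rr,12)[:,:2];PT=cast(w,top,12)[:,:2]
fl=lambda P: cv2.fitLine(P.astype(np.float32),cv2.DIST_HUBER,0,.01,.01).ravel()
a,b=fl(PL),fl(PR); yl=np.degrees(np.arctan(a[1]/a[0])),np.degrees(np.arctan(b[1]/b[0])); print('yaws',yl)
th=np.radians(np.mean(yl)); u=np.array([np.cos(th),np.sin(th)]); n=np.array([-u[1],u[0]])
sl,sr,e=np.median(PL@n),np.median(PR@n),np.median(PT@u); print('width',sr-sl)
o=u*(e+125)+n*(sl+sr)/2; print('origin',o)
print('corner z0?',cast(w,[(281,25),(369,25)],12))
red=mask(im,(0,130,80),(10,255,255),(300,40,350,96))+mask(im,(172,130,80),(180,255,255),(300,40,350,96))
c=cv2.boundingRect(big(red)); print('red',c)
x,y,ww,hh=c
loc=lambda uv,z:[round(float((cast(w,uv,z)[0][:2]-o)@q),1) for q in (u,n)]
for z in (46,82): print(z,'handle top edge',loc((x+ww/2,y-.5),z),'bottom',loc((x+ww/2,y+hh-.5),z))
print('jaw block edges',loc((324,53.5),46),loc((324,96.5),46),loc((293,75),46),loc((356,75),46))
f=o+u*95-u*65; go(f[0],f[1],80,np.degrees(th))
```

```text
yaws (np.float32(4.130592), np.float32(4.345194))
width 88.07109603686769
origin [ 434.45780171 -299.81722422]
corner z0? [[ 313.44363738 -350.07466159   12.        ]
 [ 306.5898075  -262.08111313   12.        ]]
red (315, 48, 16, 42)
46 handle top edge [-96.9, 0.7] bottom [-61.1, 1.0]
82 handle top edge [-89.1, 0.4] bottom [-57.9, 0.6]
jaw block edges [-92.0, 1.7] [-54.9, 2.0] [-73.7, -27.3] [-73.9, 31.8]
tcp [ 473.9 -297.6  185.3] xang -175.5 turn 0.29 shift cm [ 0.95  0.07 10.53] t 12.85 F [-0.3 -0.1 -2.8] w 0.563
```

The jaw face is at local -55, so the gap is 150 mm and the joint reads 0.020. The handle centre is at -73.5 and the width check is 88 of 90 mm. The target TCP is about (461,-297), leaving 13 mm to the fence and 27 mm to the jaw.

>>> {"fn": "play_rows", "kwargs": {"plan": [0.5, 0, 1, 0.2, 0.6, 0.7, -0.2, 2, 0, 0.6, 0, 0, 3, 0, 0.6, 0, 0, 3, 0, 0.6, 0, 0, 2, 0, 0.6, 0, 0, 1, 0, 0.6, 0, 0, 0.5, 0, 0.6, 0, 0, 0, 0, 0.6]}}

```text
clock: 13.65
tcp_pos: [462.5, -301.1, 61.8]
tool_rot: [0.12, -3.139, 0.0]
force: [0.6, -0.3, -2.4]
grip_width: 0.56
grasp_force: 40.0
```

Run:
```python
from h import *
go(461.3,-296.8,28.5,4.24)
```

```text
tcp [ 462.5 -301.1   61.8] xang -175.6 turn 0.13 shift cm [0.09 0.43 3.33] t 13.65 F [ 0.6 -0.3 -2.4] w 0.56
```

>>> {"fn": "play_rows", "kwargs": {"plan": [0.1, 0.4, 0.8, 0.1, 0.6, 0, 0, 0.8, 0, 0.6, 0, 0, 0.6, 0, 0.6, 0, 0, 0.4, 0, 0.6, 0, 0, 0.2, 0, 0.6, 0, 0, 0.2, 0, 0.6, 0, 0, 0, 0, 0.6, 0, 0, 0, 0, 0.6]}}

```text
clock: 14.45
tcp_pos: [461.2, -297.6, 31.9]
tool_rot: [-0.116, 3.139, -0.0]
force: [0.2, -0.0, -3.8]
grip_width: 0.562
grasp_force: 40.0
```

Run:
```python
from h import *
go(461.3,-296.8,28,4.24)
w=grab('wrist','w5.png')
v=grab('scene'); cv2.imwrite('pics/fin.png',np.vstack([cv2.resize(v[0][250:350,110:250],None,fx=3,fy=3,interpolation=2),cv2.resize(w[0][40:340,200:440],(420,300))*1]))
```

```text
tcp [ 461.2 -297.6   31.9] xang -175.8 turn -0.0 shift cm [-0.02  0.08  0.39] t 14.45 F [ 0.2 -0.  -3.8] w 0.562
```

Still 4 mm above the bed. I'll creep down until the force changes.

>>> {"fn": "play_rows", "kwargs": {"plan": [0, 0.1, 0.1, 0, 0.6, 0, 0, 0.1, 0, 0.6, 0, 0, 0.1, 0, 0.6, 0, 0, 0.1, 0, 0.6, 0, 0, 0, 0, 0.6, 0, 0, 0, 0, 0.6, 0, 0, 0, 0, 0.6, 0, 0, 0, 0, 0.6]}}

```text
clock: 15.35
tcp_pos: [461.0, -296.5, 27.8]
tool_rot: [-0.116, 3.139, -0.0]
force: [-0.7, 0.7, 0.6]
grip_width: 0.562
grasp_force: 40.0
```

Run:
```python
from h import *
go(461.3,-296.8,28,4.24)
```

```text
tcp [ 461.  -296.5   27.8] xang -175.8 turn 0.0 shift cm [-0.02 -0.03 -0.02] t 15.35 F [-0.7  0.7  0.6] w 0.562
```

The force went from -3.8 to about 0, so the plate rests on the bed. Releasing and rising.

>>> {"fn": "play_rows", "kwargs": {"plan": [0, 0, 0, 0, 0.4, 0, 0, 0, 0, 0.2, 0, 0, 0, 0, 0, 0, 0, 0, 0, 0, 0, 0, -0.5, 0, 0, 0, 0, -2, 0, 0, 0, 0, -3, 0, 0, 0, 0, -3, 0, 0]}}

```text
clock: 16.15
tcp_pos: [460.9, -296.4, 114.0]
tool_rot: [0.116, -3.139, -0.0]
force: [-0.4, 0.9, -0.4]
grip_width: 0.999
grasp_force: 0.0
```

>>> {"fn": "play_rows", "kwargs": {"plan": [2, 0, -2, 0, 0, 4, 0, -1, 0, 0, 4, 0, 0, 0, 0, 0, 0, 0, 0, 0, 0, 0, 0, 0, 0, 0, 0, 0, 0, 0, 0, 0, 0, 0, 0, 0, 0, 0, 0, 0]}}

```text
clock: 16.95
tcp_pos: [361.9, -303.8, 142.5]
tool_rot: [0.118, -3.139, -0.0]
force: [-0.5, 0.7, -0.7]
grip_width: 0.999
grasp_force: 0.0
```

Run:
```python
from h import *
go(361,-304,58,4.24)
w=grab('wrist'); cv2.imwrite('pics/w6.png',w[0])
```

```text
tcp [ 361.9 -303.8  142.5] xang -175.7 turn 0.06 shift cm [ 0.09 -0.02  8.45] t 16.95 F [-0.5  0.7 -0.7] w 0.999
```

View pics/w6.png

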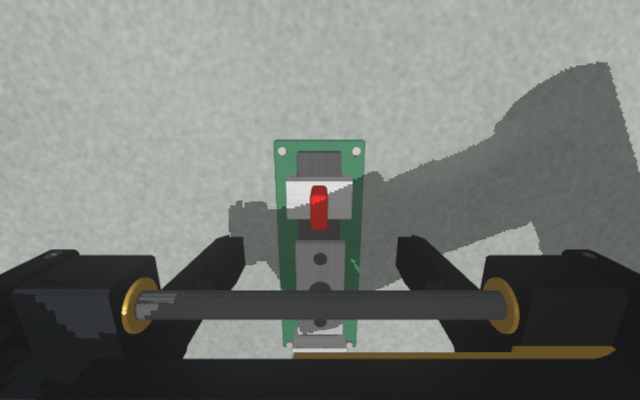

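The plate lies on the bed, centred: holes at column 320 against fixture midline 319. It sits between the jaw at row ~219 and the fence at row ~340. The handle at (319,207) is about under the tool. Next I grip the handle.

>>> {"fn": "play_rows", "kwargs": {"plan": [0.1, 0, 2.5, 0, 0, 0, 0, 2.5, 0, 0, 0, 0, 2, 0, 0, 0, 0, 1.2, 0, 0, 0, 0, 0.5, 0, 0, 0, 0, 0, 0, 0.4, 0, 0, 0, 0, 0.8, 0, 0, 0, 0, 0.9], "squeeze": 20}}

```text
clock: 17.8
tcp_pos: [360.6, -304.3, 56.4]
tool_rot: [-0.116, 3.139, -0.002]
force: [-0.5, -0.2, -0.1]
grip_width: 0.75
grasp_force: 0.0
```

>>> {"fn": "play_rows", "kwargs": {"plan": [0, 0, 0, 0, 0.9, 0, 0, 0, 0, 0.9, 0, 0, 0, 0, 0.95, 0, 0, 0, 0, 0.95, 0, 0, 0, 0, 0.95, 0, 0, 0, 0, 0.95, 0, 0, 0, 0, 0.95, 0, 0, 0, 0, 0.95]}}

```text
clock: 18.6
tcp_pos: [360.4, -304.9, 55.8]
tool_rot: [-0.116, 3.139, -0.003]
force: [0.1, -5.5, -3.6]
grip_width: 0.156
grasp_force: 20.0
```

Run:
```python
from h import *
go(361+40,-301,54,4.24); print(arm.state()['grasp_force'])
```

```text
tcp [ 360.4 -304.9   55.8] xang -175.8 turn 0.0 shift cm [-4.07  0.09  0.18] t 18.6 F [ 0.1 -5.5 -3.6] w 0.156
20.01126696006395
```

Handle gripped at 13.7 mm. Pushing up.

>>> {"fn": "play_rows", "kwargs": {"plan": [-0.2, -0.05, 0, 0, 0.95, -0.5, 0, 0, 0, 0.95, -0.6, 0, 0, 0, 0.95, -0.6, 0, 0, 0, 0.95, -0.6, 0, 0, 0, 0.95, -0.6, 0, 0, 0, 0.95, -0.4, 0, 0, 0, 0.95, 0, 0, 0, 0, 0.95]}}

```text
clock: 19.4
tcp_pos: [395.9, -302.3, 55.8]
tool_rot: [-0.117, 3.139, -0.002]
force: [0.6, -4.1, -1.7]
grip_width: 0.155
grasp_force: 20.0
```

>>> {"fn": "play_rows", "kwargs": {"plan": [-0.1, 0, 0, 0, 0.95, -0.1, 0, 0, 0, 0.95, -0.1, 0, 0, 0, 0.95, -0.1, 0, 0, 0, 0.95, 0, 0, 0, 0, 0.95, 0, 0, 0, 0, 0.95, 0, 0, 0, 0, 0.95, 0, 0, 0, 0, 0.95]}}

```text
clock: 20.2
tcp_pos: [399.1, -302.1, 55.8]
tool_rot: [0.116, -3.139, 0.001]
force: [-3.4, -4.9, -1.0]
grip_width: 0.154
grasp_force: 20.0
```

>>> {"fn": "play_rows", "kwargs": {"plan": [-0.1, 0, 0, 0, 0.95, 0, 0, 0, 0, 0.95, -0.1, 0, 0, 0, 0.95, 0, 0, 0, 0, 0.95, 0, 0, 0, 0, 0.95, 0, 0, 0, 0, 0.95, 0, 0, 0, 0, 0.95, 0, 0, 0, 0, 0.95]}}

```text
clock: 21.0
tcp_pos: [401.1, -301.9, 55.8]
tool_rot: [0.116, -3.139, 0.001]
force: [-4.3, -5.9, -1.3]
grip_width: 0.159
grasp_force: 20.0
```

>>> {"fn": "play_rows", "kwargs": {"plan": [-0.1, 0, 0, 0, 0.95, 0, 0, 0, 0, 0.95, -0.1, 0, 0, 0, 0.95, 0, 0, 0, 0, 0.95, 0, 0, 0, 0, 0.95, 0, 0, 0, 0, 0.95, 0, 0, 0, 0, 0.95, 0, 0, 0, 0, 0.95]}}

```text
clock: 21.8
tcp_pos: [401.4, -301.9, 55.7]
tool_rot: [0.117, -3.135, -0.0]
force: [-15.5, -7.6, 5.5]
grip_width: 0.156
grasp_force: 20.0
```

Stopped hard at -15.5 N after 41 mm of travel, against 40 mm expected, so it is clamped. Releasing and rising.

>>> {"fn": "play_rows", "kwargs": {"plan": [0, 0, 0, 0, 0.6, 0, 0, 0, 0, 0.2, 0, 0, 0, 0, 0, 0, 0, -0.5, 0, 0, 0, 0, -2, 0, 0, 0, 0, -3, 0, 0, 0, 0, -3, 0, 0, 0, 0, -2, 0, 0]}}

```text
clock: 22.6
tcp_pos: [403.7, -301.5, 163.1]
tool_rot: [-0.117, 3.138, -0.003]
force: [0.4, 0.5, -0.8]
grip_width: 0.859
grasp_force: 0.0
```

>>> {"fn": "play_rows", "kwargs": {"plan": [4, 0, -2, 0, 0, 4, 0, -2, 0, 0, 0, 0, 0, 0, 0, 0, 0, 0, 0, 0, 0, 0, 0, 0, 0, 0, 0, 0, 0, 0, 0, 0, 0, 0, 0, 0, 0, 0, 0, 0]}}

```text
clock: 23.4
tcp_pos: [323.8, -307.0, 200.4]
tool_rot: [0.117, -3.139, -0.001]
force: [0.3, -0.2, 0.2]
grip_width: 1.001
grasp_force: 0.0
```

Run:
```python
from h import *
go(361+40,-301,54,4.24)
w=grab('wrist','w7.png'); v=grab('scene')
o=np.array([434.46,-299.82]);th=np.radians(4.24);u=np.array([np.cos(th),np.sin(th)]);n=np.array([-u[1],u[0]])
f=lambda x,y,z:np.r_[o+u*x+n*y,z]
red=mask(w[0],(0,130,80),(10,255,255))+mask(w[0],(172,130,80),(180,255,255)); b=cv2.boundingRect(big(red)); print('red',b)
print('exp handle',proj(w,[f(-48,0.7,82),f(-18,0.7,46)]).round().tolist(),'exp plate corners/fence face',proj(w,[f(-15,-25,36),f(-15,25,36),f(95,-25,36),f(95,25,36),f(95,0,44)]).round().tolist())
a=cv2.resize(w[0][120:380,240:400],None,fx=2.2,fy=2.2,interpolation=2); c=cv2.resize(v[0][250:350,110:250],None,fx=3,fy=3,interpolation=2)
O=np.zeros((572,352+420,3),np.uint8); O[:,:352]=a; O[:300,352:]=c; cv2.imwrite('pics/final.png',O)
```

```text
tcp [ 323.8 -307.   200.4] xang -175.7 turn 0.04 shift cm [-7.75  0.03 14.64] t 23.4 F [ 0.3 -0.2  0.2] w 1.001
red (314, 241, 12, 36)
exp handle [[320.0, 254.0], [320.0, 263.0]] exp plate corners/fence face [[299.0, 261.0], [340.0, 261.0], [301.0, 334.0], [338.0, 334.0], [319.0, 338.0]]
```

Run:
```python
from h import *
w=grab('wrist'); v=grab('scene'); sd=grab('side')
o=np.array([434.46,-299.82]);th=np.radians(4.24);u=np.array([np.cos(th),np.sin(th)]);n=np.array([-u[1],u[0]])
f=lambda x,y,z:np.r_[o+u*x+n*y,z]
print('exp red rows',proj(w,[f(-47.5,0.7,46),f(-17.5,0.7,82)]).round(1).tolist())
print('exp holes wrist',proj(w,[f(40+d,1,36) for d in (-38,0,38)]).round(1).tolist())
g=cv2.cvtColor(w[0],cv2.COLOR_BGR2GRAY)
print('wrist column 307',g[225:350,307].tolist())
for nm,q,roi in (('scene',v,(275,200,390,285)),('side',sd,(280,205,385,268))):
    print(nm,'spacer',rect(q,big(mask(q[0],(20,130,80),(36,255,255),roi)),15))
# scene intensity along plate midline-offset, z=36, from jaw face to fence
gs=cv2.cvtColor(v[0],cv2.COLOR_BGR2GRAY); X=np.arange(-25,115,4)
for y in (-16,18):
    P=proj(v,[f(x,y,36) for x in X]); print(y,[(int(x),int(gs[int(round(b)),int(round(a))])) for x,(a,b) in zip(X,P)])
```

```text
exp red rows [[320.1, 240.4], [320.0, 280.0]]
exp holes wrist [[320.3, 273.1], [320.3, 299.0], [320.3, 323.4]]
wrist column 307 [58, 57, 57, 58, 57, 72, 93, 102, 101, 101, 99, 105, 115, 120, 120, 119, 120, 119, 120, 121, 119, 117, 120, 120, 118, 118, 118, 116, 116, 118, 119, 119, 118, 117, 114, 115, 119, 117, 113, 109, 104, 104, 103, 105, 104, 105, 105, 104, 104, 105, 105, 105, 105, 106, 104, 105, 106, 103, 104, 105, 103, 105, 106, 106, 105, 74, 54, 53, 56, 59, 60, 58, 59, 62, 62, 60, 61, 64, 62, 64, 63, 64, 62, 62, 66, 65, 64, 63, 64, 65, 63, 64, 63, 62, 104, 160, 174, 175, 174, 175, 175, 175, 175, 175, 176, 175, 174, 146, 120, 117, 117, 108, 176, 199, 196, 197, 195, 196, 196, 196, 197, 189, 171, 164, 165]
scene spacer ((581.2576904296875, 10.530502319335938), (51.522483825683594, 110.97605895996094), 80.83094024658203)
side spacer ((581.0120849609375, 10.36508560180664), (52.37368392944336, 106.62096405029297), 80.47952270507812)
-16 [(-25, 80), (-21, 77), (-17, 75), (-13, 73), (-9, 72), (-5, 72), (-1, 73), (3, 73), (7, 73), (11, 73), (15, 73), (19, 73), (23, 73), (27, 73), (31, 73), (35, 73), (39, 73), (43, 73), (47, 73), (51, 85), (55, 129), (59, 130), (63, 130), (67, 130), (71, 130), (75, 131), (79, 130), (83, 130), (87, 137), (91, 145), (95, 145), (99, 145), (103, 138), (107, 83), (111, 78)]
18 [(-25, 81), (-21, 78), (-17, 75), (-13, 72), (-9, 72), (-5, 72), (-1, 71), (3, 72), (7, 72), (11, 71), (15, 72), (19, 72), (23, 72), (27, 72), (31, 72), (35, 72), (39, 73), (43, 95), (47, 123), (51, 128), (55, 128), (59, 128), (63, 128), (67, 128), (71, 129), (75, 129), (79, 128), (83, 128), (87, 131), (91, 144), (95, 142), (99, 142), (103, 118), (107, 81), (111, 78)]
```

The plate runs into the fence with no dark gap on either side. The handle rows match the clamped position (241–276 seen, 240–280 expected), and the spacer is unchanged. Handing in.

```bash
python3 -c "
from workcell import ticket; print(ticket.sign_off())"
```

```text
the job is handed in; nothing more can be done
None
```

The job is handed in: by my own measurements the top spacer lies flat in the tote and the plate is clamped squarely between jaw and fence, but the sign-off returned no verdict to confirm it.

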